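Put the board holder away in the dust box and seal its hatch

TASK

Stand the board holder upright on the floor of the grey dust box's open bay - set it down, do not drop it - then slide the hatch shut until its edge meets the rubber seal hidden under the metal lip. Press the hatch against the seal with a steady 10 newtons or so for about a second so that the rubber beds, never crushing it, and let go with the hatch left resting on the seal. Leave the meter, jar, spool and screwdriver where they are.

Things in the scene. Friction and masses are not known exactly. Their poses are not given: they have to be found in the camera images.
- case: Grey dust box, fixed to the bench, 190 (x) x 375 (y) x 86 mm high. Origin on its underside, mid-width; its own y runs from -185 (jamb end) to +190 mm, z up. Dummy drawer fronts on its -x side. Open-topped bay at y -165 to 0, x -85 to +85 mm; the half at y > 0 is closed. Aluminium rails along both long sides, tops 82 mm above the bench.
- bay_floor (a point): Point on the floor of the bay (6 mm above the bench), at x 0, y -82 mm of the box: about midway between the lip and the open hatch. Axes as the box.
- lip_edge (a point): Middle of the free edge of the aluminium lip at the jamb end, y -133 mm of the box, lip 82 to 86 mm above the bench. Axes as the box. Under it, out of sight, a springy rubber seal; its face is 6 to 20 mm behind this edge, set differently from box to box. It yields 1 mm per 7 N, beds when pressed by 5 N or more for half a second, is crushed above 20 N.
- hatch: Grey sliding hatch, panel 164 (x) x 170 (y) x 8 mm, top face 78 mm above the bench, with a dark steel grip bar 90 (x) x 12 (y) x 30 mm high on it (top 108 mm above the bench). Origin: centre of the bar; axes as the box. Slides along the box's y only, closing towards -y. Starts with the bar at y +55 to +80 mm of the box.
- hatch_edge (a point): Middle of the hatch panel's leading edge, 85 mm to the -y side of the bar's centre, 74 mm above the bench; it goes in under the lip and meets the seal with the bar at y -68 to -54 mm of the box (unknown which). The track drags with about 3 N, which adds to what the seal takes, and holds the hatch where it is left. Axes as the box.
- holder_mid (a point): Board holder, loose, 0.25 kg: aluminium base 64 (x) x 50 (y) x 8 mm with low clamp jaws (up to 15 mm high), and in its middle an upright dark steel block 30 (x) x 26 (y) mm that reaches to 52 mm above its underside: grip this block across its y. This point is its centre, 26 mm above its underside. Its z is up.
- meter_mid (a point): Bystander: blue multimeter, 75 x 150 x 36 mm, lying; its centre.
- jar_mid (a point): Bystander: glass jar, 72 mm across, 75 mm high; its centre.
- spool_mid (a point): Bystander: white solder spool, 56 mm across, 36 mm high; its centre.
- driver_grip (a point): Bystander: screwdriver lying on the bench; middle of its handle.

How it is judged:
By the outcome, as a careful person would: the job done as asked, in the order asked, and still so for the second after the job is handed in, with the robot touching nothing.
It also fails if it takes over 72 s, if anything falls off the work surface, if the arm or the gripper's body presses on something with over 40 N, if the wrist force passes 120 N, or if a joint passes its speed limit or range.

ROBOT

A 7-joint arm with a two-finger parallel gripper is mounted at the origin on the work surface. World frame = base frame: x ahead of the robot, y to its left, z up, the work surface at z = 0. Lengths are in m, angles in degrees, forces in N, time in s.
With the tool pointing down it reaches from about 0.4 to 0.75 m from the base axis. Payload 19.5 kg.
Tool frame: the origin (TCP) lies at the very end of the fingers, on their centre line; the grasp point (between the pads) lies 19 mm behind it; z points along the fingers, y is the line along which they close (so a half turn about z gives the same grasp; the last joint's range is limited). The gripper opens to 85 mm and grips with 20 to 120 N. Pads are 22 mm wide; open, the fingers measure 114 mm over their backs; the gripper's body (76 mm by 85 mm) begins 54 mm behind the grasp point. The pads swing forward as they close: fully open they stand 13 mm farther back than shut.
Start: joints at [-78.421, 40.479, -1.581, 85.061, 1.261, 54.483, -4.326], TCP at [0.139, 0.558, 0.231] pointing down, gripper open.
Joint ranges: [-155.06, 155.06], [-18.47, 123.98], [-90, 86.84], [0, 140.48], [-83.41, 263.41], [0, 116], [-161.91, 161.91]. Speed limits (degrees/s): [108.29, 108.29, 147.25, 147.25, 172.46, 172.46, 172.46].

INTERFACE

Orientations are given as [roll, pitch, yaw] about the fixed x, y, z axes, in that order (R = Rz(yaw) Ry(pitch) Rx(roll)).
In Python, from station import arm, fingers, solve_ik, capture, camera_params, job_done, current_time, current_joints, current_joint_velocities, current_joint_efforts, current_position, current_ee_rot, current_force, current_torque, current_grip_width, current_grasp_force gives the robot as it stands. Calls block until the motion is done:
- arm.movep(position, orientation): joint-space move of the TCP to a pose.
- arm.move_linear(position, attitude=None, vel=0.15, stop_force=None): straight line of the TCP; attitude=None keeps the orientation; vel is the mean speed in m/s. With stop_force (N) it stops when the force on the tool has changed by that much, and returns True; else False.
- arm.move_joints(angles): joint-space move.
- fingers.grip(opening, f_grip=None): opening from 0.0 (shut) to 1.0 (fully open); f_grip is the grip in N (None keeps the last); returns when the fingers have stopped.
- arm.hold(seconds).
- solve_ik(position, orientation): joint angles nearest the present ones, or None.
- capture(name): name is "scene" or "top" or "wrist"; returns the picture (480x640x3 uint8, blue, green, red); there is no depth.
- camera_params(name): a dict with "fx", "fy", "cx", "cy" (pixels), "xyz" and "attitude" of the camera in the world. Camera axes: x right, y up, looking along -z (the intrinsics and any distortion apply to the point x, -y, -z); pixel columns grow to the right and rows downward; lengths in m; the calibration is good to about 2 mm. A picture is of the moment at which its call begins: read the wrist's pose just before it. camera_params takes no time and is no camera call; for the wrist camera it gives the pose at the moment of the call.
A pose or a line that the arm cannot do raises arm.IKError and nothing moves.
- job_done(): hands the job in; it is judged then, once.
Readings, each from a call of its own:
- current_time(): time.
- current_joints(): joint angles.
- current_joint_velocities(): joint speeds.
- current_joint_efforts(): joint torques, N m.
- current_position(): TCP position.
- current_ee_rot(): TCP orientation.
- current_force(): force on the tool from outside, world axes, zero at the start.
- current_torque(): the same for the moment, N m.
- current_grip_width(): opening from 0.0 (shut) to 1.0 (fully open).
- current_grasp_force(): force on a finger pad.
Only numpy, scipy, OpenCV 4.12 (cv2) and the standard library are available. Lean on these libraries where they do the work, as an engineer would, in place of code of your own. Each camera call takes 0.05 s, during which the arm holds its last target. There are 200 camera calls.

## Working session

There is one attempt and no reset: what is moved stays moved. The work goes in short steps, each a Python script; the robot and the scene stay as the last script left them, time stands still between calls to the robot, and variables do not carry over. Pictures are saved under pics/ and viewed, at most 10 in all, crops included, and the job is handed in when it is done.

```bash
mkdir -p pics; python3 - <<'E'
from station import *
import cv2
for n in("scene","top"):
    cv2.imwrite(f"pics/{n}0.png",capture(n)); print(n,camera_params(n))
print(current_time(),current_ee_rot(),camera_params("wrist"))
E
```

```text
scene {'fx': 543.3052872379033, 'fy': 543.3052872379033, 'cx': 318.3879709387532, 'cy': 235.24379560535925, 'xyz': array([ 1.43997637, -0.44150831,  0.95166818]), 'attitude': array([48.78537007,  0.1901413 , 63.45448775])}
top {'fx': 477.4218296003883, 'fy': 477.4218296003883, 'cx': 319.5541738948566, 'cy': 236.43696488159014, 'xyz': array([0.4609975 , 0.02881702, 1.49021714]), 'attitude': array([  3.83616533,  -0.44446786, -90.24610114])}
0.1 [-1.79944850e+02  3.16220736e-03  1.66030853e+02] {'fx': 430.6436877076214, 'fy': 430.6436877076214, 'cx': 320.19919805725164, 'cy': 238.70590732411205, 'xyz': array([0.06537473, 0.57632929, 0.37381381]), 'attitude': array([-1.76529109e+01,  5.92726330e-02,  7.60618891e+01])}
```

View pics/top0.png

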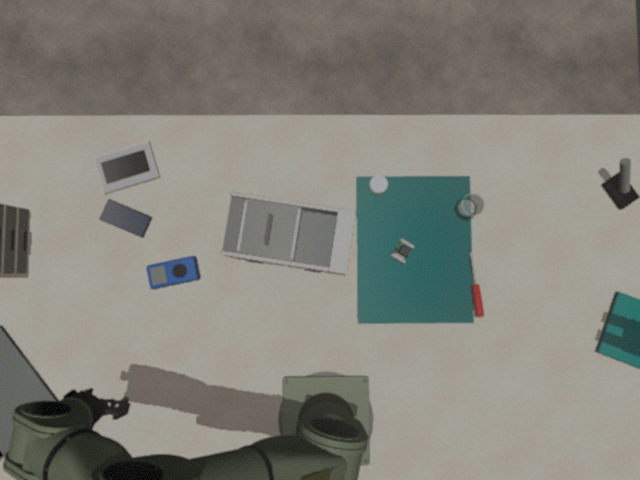

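View pics/scene0.png

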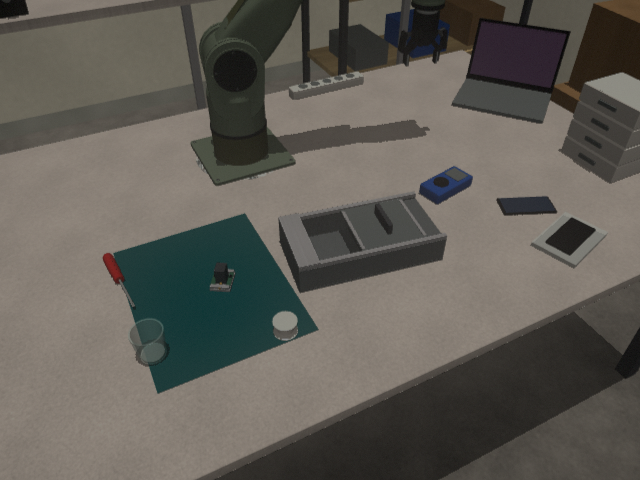

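The top view shows the box at about (290,232) with its lip at the right, which is world -y. The bar is at (268,230), and the holder is at (403,250) on the green mat. Next I'll enlarge both.

```bash
python3 - <<'E'
import cv2,numpy as np
a=cv2.imread("pics/top0.png")
c=cv2.resize(a[180:285,215:425],None,fx=3.8,fy=3.8,interpolation=cv2.INTER_CUBIC)
s=3.8
for u in range(220,425,20):
    cv2.putText(c,str(u),(int((u-215)*s),10),0,.35,(0,0,255));cv2.line(c,(int((u-215)*s),12),(int((u-215)*s),18),(0,0,255))
for v in range(190,285,10):
    cv2.putText(c,str(v),(0,int((v-180)*s)),0,.35,(0,0,255))
cv2.imwrite("pics/topc.png",c); print(c.shape)
E
```

```text
(399, 798, 3)
```

View pics/topc.png

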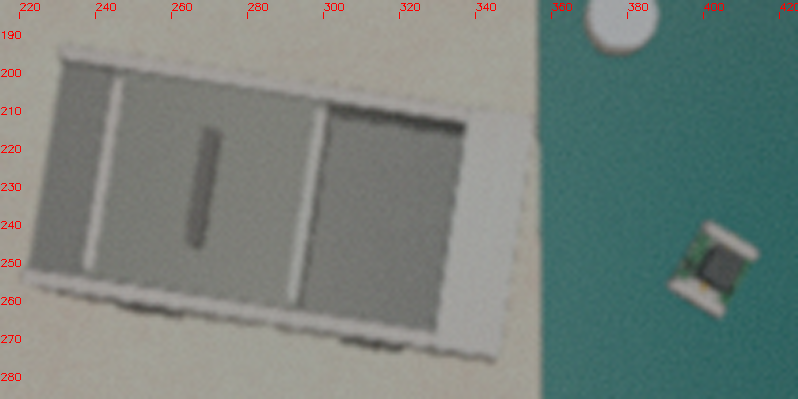

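The box corners, lip edge, bar ends and holder base are clear in this crop, so I can compute positions from it.

```bash
cat > h.py <<'E'
import numpy as np
from scipy.spatial.transform import Rotation as R
def ray(cam,uv,z):
    d=R.from_euler('xyz',cam['attitude'],degrees=True).apply([(uv[0]-cam['cx'])/cam['fx'],-(uv[1]-cam['cy'])/cam['fy'],-1])
    return cam['xyz']+d*(z-cam['xyz'][2])/d[2]
def proj(cam,p):
    q=R.from_euler('xyz',cam['attitude'],degrees=True).inv().apply(np.asarray(p)-cam['xyz'])
    return np.array([cam['cx']+cam['fx']*q[0]/-q[2],cam['cy']-cam['fy']*q[1]/-q[2]])
E
python3 - <<'E'
from station import *
from h import *
c=camera_params("top")
f=lambda x,y,z:ray(c,(215+x/3.8,180+y/3.8),z)
P=dict(lipA=(465,122,.086),lipB=(436,333,.086),farA=(62,47,.082),farB=(25,272,.082),jA=(530,118,.086),jB=(495,362,.086),barA=(213,128,.108),barB=(195,248,.108),
 blk=(721,268,.052),h1=(708,220,.012),h2=(760,255,.012),h3=(722,320,.012),h4=(668,285,.012))
Q={k:f(*v) for k,v in P.items()}
for k,v in Q.items(): print(k,v.round(4))
for a,b in (("lipA","lipB"),("farA","farB"),("jA","jB"),("barA","barB"),("farA","jA"),("farB","jB"),("h1","h2"),("h1","h4"),("h4","h3"),("h2","h3")):
    d=Q[a]-Q[b]; print(a,b,np.hypot(*d[:2]).round(4),np.degrees(np.arctan2(d[1],d[0])).round(1))
print(sum(Q[k] for k in("h1","h2","h3","h4"))/4)
E
```

```text
lipA [ 0.6271 -0.0355  0.086 ]
lipB [ 0.4632 -0.012   0.086 ]
farA [0.6876 0.279  0.082 ]
farB [0.5118 0.3063 0.082 ]
jA [ 0.63   -0.0862  0.086 ]
jB [ 0.4407 -0.0574  0.086 ]
barA [0.6205 0.1585 0.108 ]
barB [0.5286 0.172  0.108 ]
blk [ 0.5138 -0.2396  0.052 ]
h1 [ 0.5546 -0.2371  0.012 ]
h2 [ 0.5258 -0.2792  0.012 ]
h3 [ 0.4729 -0.2472  0.012 ]
h4 [ 0.5016 -0.2036  0.012 ]
lipA lipB 0.1655 -8.2
farA farB 0.1779 -8.8
jA jB 0.1915 -8.6
barA barB 0.0929 -8.3
farA jA 0.3697 81.0
farB jB 0.3705 78.9
h1 h2 0.051 55.6
h1 h4 0.0627 -32.3
h4 h3 0.0522 56.7
h2 h3 0.0618 -31.1
[ 0.51370831 -0.24175573  0.012     ]
```

Measured sizes match the given ones: lip 165 mm, jamb 191 mm, bar 93 mm, base 62 x 51 mm. The box yaw is about -8.5° and the bar is at box y of about +56 mm. The holder is at (0.514,-0.241) with yaw about -32°. I'll go above it and check with the wrist camera.

```bash
python3 - <<'E'
from station import *
from h import *
import cv2
arm.movep([.5137,-.2405,.18],[180,0,148])
w=camera_params("wrist");i=capture("wrist")
cv2.imwrite("pics/w1.png",i)
np.save("w1.npy",w,allow_pickle=True)
print(current_time(),current_position(),current_ee_rot(),current_joints(),current_force(), proj(w,[.5137,-.2405,.052]))
E
```

```text
3.2417 [ 0.51401683 -0.23988394  0.18004636] [1.79986683e+02 4.56849284e-03 1.48055777e+02] [ 29.29910504  43.8301559  -14.6831082   90.44088934  13.75671205
  47.50245528  67.26080207] [-1.24008311  0.15956283 -0.58270445] [317.80915119 223.62055571]
```

View pics/w1.png

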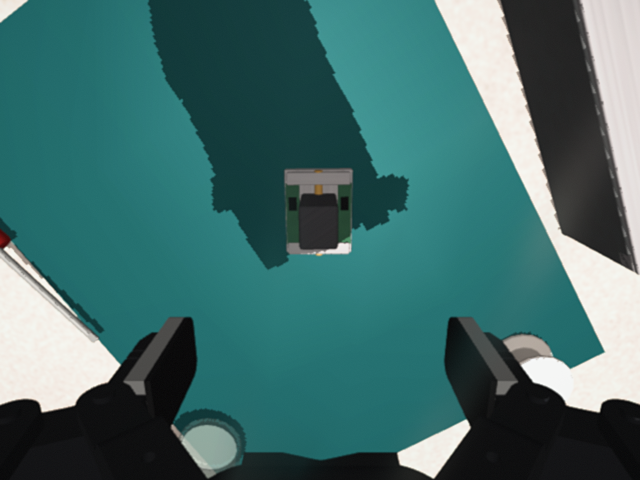

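The block's top face is at about (319.5,228), spanning columns 299-339 and rows 207-249. Its edges are square to the image, so the yaw is right. I'll correct the small offset and grasp.

```bash
python3 - <<'E'
from station import *
from h import *
w=camera_params("wrist")
b=ray(w,(319.5,228),.052)
print("block",b, ray(w,(318.5,211),.008), ray(w,(299,228),.052)-ray(w,(339,228),.052),ray(w,(319,207),.052)-ray(w,(319,249),.052))
p=[b[0],b[1]]
assert np.hypot(p[0]-.5137,p[1]+.2405)<.006
arm.move_linear(p+[.06],[180,0,148],vel=.15)
print(arm.move_linear(p+[.024],vel=.06,stop_force=8),current_position())
fingers.grip(0.0,40)
print(current_grip_width(),current_grasp_force(),current_force())
arm.move_linear(p+[.06],vel=.1)
arm.hold(.2)
print(current_grip_width(),current_grasp_force(),current_force(),current_time(),current_position())
E
```

```text
block [ 0.51676404 -0.24122726  0.052     ] [ 0.51591    -0.24164221  0.008     ] [-0.01385564 -0.02224102  0.        ] [-0.02430927  0.015169    0.        ]
False [ 0.51686759 -0.24122896  0.02412197]
0.2969618047470716 40.27472734451294 [-1.48986233 -0.14531124  6.08456867]
0.2952541665429805 39.555492997169495 [ 0.27042779  0.03930526 -3.64311498] 6.225 [ 0.51649668 -0.24107516  0.05936949]
```

```bash
python3 - <<'E'
from station import *
from h import *
import cv2
p=current_position()
arm.move_linear([p[0],p[1],.21],vel=.2)
arm.movep([.552,.028,.21],[180,0,171.5])
w=camera_params("wrist");cv2.imwrite("pics/w2.png",capture("wrist"))
np.save("w2.npy",w,allow_pickle=True)
print(current_time(),current_position(),current_ee_rot(),current_grip_width(),current_force())
E
```

```text
8.2333 [0.55209616 0.02630701 0.20977079] [-1.79949163e+02 -7.50473999e-03  1.71351373e+02] 0.29572149079288057 [-0.16881461 -0.86811292 -3.34348127]
```

View pics/w2.png

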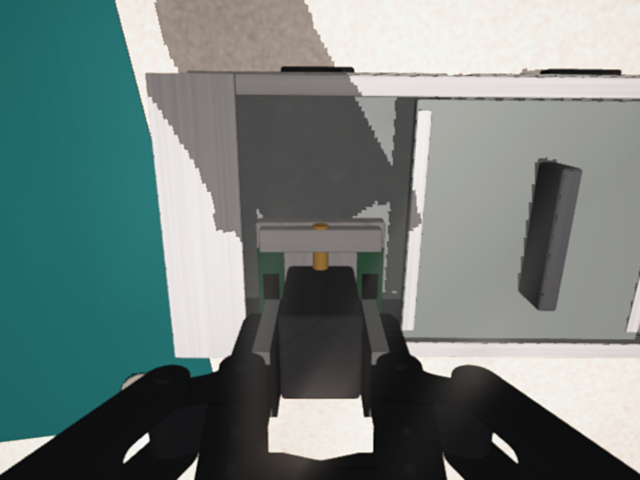

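The box fills the view. The lip's free edge runs from (236,95) to (246,318), with the jamb corners at (148,73) and (176,357). The hatch's leading strip is at columns 403-430, and the holder hangs straight between them. I'll refine the box pose from these.

```bash
python3 - <<'E'
from h import *
w=np.load("w2.npy",allow_pickle=True).item()
P=dict(lipA=(236,95,.086),lipB=(246,318,.086),jA=(148,73,.086),jB=(176,357,.086),railA=(355,75,.082),railA2=(620,76,.082),railB=(600,356,.082),railB2=(420,357,.082),hA=(415,98,.078),hB=(403,330,.078))
Q={k:ray(w,v[:2],v[2]) for k,v in P.items()}
for th in (-8.5,):
  t=np.radians(th);X=np.array([np.cos(t),np.sin(t)]);Y=np.array([-np.sin(t),np.cos(t)]);o=np.array([.564,.1095])
  for k,v in Q.items(): print(k,v.round(4),"box x,y",((v[:2]-o)@X).round(4),((v[:2]-o)@Y).round(4))
for a,b in(("lipB","lipA"),("jB","jA"),("railA2","railA"),("railB","railB2")):
    d=Q[a]-Q[b];print(a,np.hypot(*d[:2]).round(4),np.degrees(np.arctan2(d[1],d[0])).round(2))
E
```

```text
lipA [ 0.4661 -0.0107  0.086 ] box x,y -0.0791 -0.1333
lipB [ 0.6102 -0.0342  0.086 ] box x,y 0.067 -0.1353
jA [ 0.4466 -0.0585  0.086 ] box x,y -0.0912 -0.1835
jB [ 0.6332 -0.0897  0.086 ] box x,y 0.0979 -0.1868
railA [0.4655 0.0602 0.082 ] box x,y -0.0902 -0.0633
railA2 [0.4893 0.2143 0.082 ] box x,y -0.0894 0.0926
railB [0.6802 0.2112 0.082 ] box x,y 0.0999 0.1177
railB2 [0.6617 0.0827 0.082 ] box x,y 0.1006 -0.012
hA [0.4837 0.0948 0.078 ] box x,y -0.0773 -0.0264
hB [0.6404 0.0731 0.078 ] box x,y 0.0809 -0.0247
lipB 0.146 -9.28
jB 0.1891 -9.49
railA2 0.1559 81.2
railB 0.1298 81.81
```

```bash
cat >> h.py <<'E'
YAW=-8.8
_t=np.radians(YAW);BX=np.array([np.cos(_t),np.sin(_t),0]);BY=np.array([-np.sin(_t),np.cos(_t),0]);BO=np.array([.5684,.108,0])
def box(x,y,z): return BO+x*BX+y*BY+np.array([0,0,z])
ATT=[180,0,180+YAW]
E
python3 - <<'E'
from station import *
from h import *
import cv2
arm.move_linear(box(0,-.081,.12),ATT,vel=.15)
arm.move_linear(box(0,-.081,.040),vel=.06)
arm.hold(.2);f0=current_force()
r=arm.move_linear(box(0,-.081,.026),vel=.015,stop_force=3)
print(r,current_position(),f0,current_force(),current_grip_width())
if r:
    fingers.grip(.5,20)
    print(current_grip_width(),current_force())
    arm.move_linear(box(0,-.081,.10),vel=.08)
    arm.move_linear(box(0,-.081,.21),vel=.2)
    w=camera_params("wrist");cv2.imwrite("pics/w3.png",capture("wrist"));np.save("w3.npy",w,allow_pickle=True)
print(current_time(),current_position(),current_force())
E
```

```text
True [0.55594312 0.02794014 0.03020369] [-0.06784971  0.44707003 -3.33227146] [-1.97456327  0.6089487   9.7464969 ] 0.29189344586848165
0.496497184484226 [-0.0215192   9.1798718   4.41569342]
13.4083 [0.55551628 0.02784188 0.20863513] [ 0.3029039   0.45269703 -0.1216695 ]
```

View pics/w3.png

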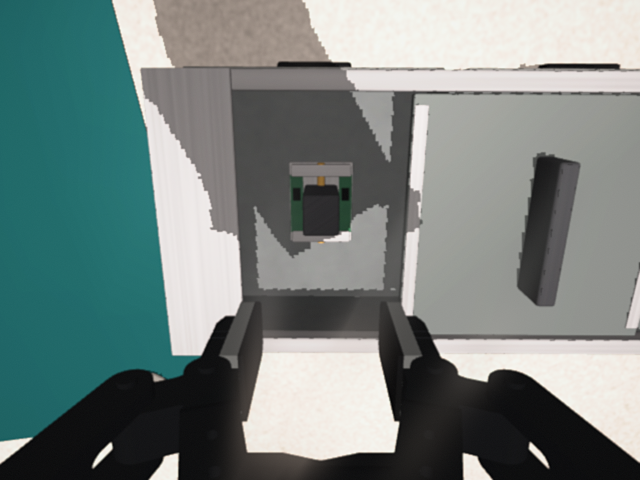

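The holder stands on the bay floor: contact came at TCP z 0.0302 where 0.030 was expected, and it looks level and central. The bar's top face has corners near (561,159), (580,163), (556,306) and (539,302). I'll measure the bar, then push it from its +y side with shut fingers.

```bash
python3 - <<'E'
from station import *
from h import *
w=np.load("w3.npy",allow_pickle=True).item()
c=[ray(w,u,.108)-BO for u in((561,159),(580,163),(556,306),(539,302))]
bl=[(float((v@BX).round(4)),float((v@BY).round(4))) for v in c];print(bl)
bx,by=np.mean(bl,0);print(bx,by)
assert .045<by<.085
fingers.grip(0,20)
ys=by+.006+.033
arm.move_linear(box(0,ys,.18),ATT,vel=.2)
arm.move_linear(box(0,ys,.088),vel=.1)
arm.hold(.3)
f0=np.mean([current_force() for _ in range(5)],0);np.save("f0.npy",f0)
print("base",f0,f0@BY,current_grip_width())
r=arm.move_linear(box(0,by,.088),vel=.015,stop_force=2)
arm.hold(.1)
print(r,(current_position()-BO)@BY,(current_force()-f0)@BY,current_time(),by)
E
```

```text
[(-0.0457, 0.0538), (-0.0435, 0.0649), (0.0452, 0.0661), (0.0425, 0.055)]
-0.00037500000000000033 0.05995
base [ 0.08656829 -0.20728956  0.6965426 ] -0.1916057071006456 0.001462248473727872
True 0.07855244739445168 -0.5351847875393215 17.8417 0.05995
```

```bash
python3 - <<'E'
from station import *
from h import *
f0=np.load("f0.npy")
Fy=lambda:float((current_force()-f0)@BY)
y=lambda:float((current_position()-BO)@BY)
r=arm.move_linear(box(0,.060,.088),vel=.02,stop_force=9)
print(r,y(),Fy())
r=arm.move_linear(box(0,-.026,.088),vel=.04,stop_force=9)
print(r,y(),Fy(),current_force()-f0,current_time())
r=arm.move_linear(box(0,-.033,.088),vel=.01,stop_force=6)
print(r,y(),Fy(),current_time())
E
```

```text
False 0.05981402069813813 0.9293409251362825
False -0.02597364131315523 2.8147926354494075 [-2.09369662  3.17244336 -0.41918572] 21.225
False -0.033199944311331386 0.26603484538635325 22.075
```

```bash
cat > press.py <<'E'
from station import *
from h import *
f0=np.load("f0.npy")
Fy=lambda:float((current_force()-f0)@BY)
y=lambda:float((current_position()-BO)@BY)
t=-.0335;log=[]
while t>-.056:
    arm.move_linear(box(0,t,.088),vel=.008,stop_force=8)
    arm.hold(.04); f=Fy(); log.append((round(t,5),round(y(),5),round(f,1)))
    if f>=11.5: break
    t-= .0006 if f<4.5 else .0002
print(log[-14:],current_time())
hold=[]
for _ in range(12):
    arm.hold(.1); f=Fy(); hold.append(round(f,1))
    if f<10.5: t-=.0001; arm.move_linear(box(0,t,.088),vel=.008)
    elif f>15: t+=.0001; arm.move_linear(box(0,t,.088),vel=.008)
print(hold,t,y(),current_force()-f0,current_time())
E
python3 press.py
```

```text
[(-0.0419, -0.04197, 2.0), (-0.0425, -0.04242, 4.1), (-0.0431, -0.04278, 5.6), (-0.0433, -0.04278, 6.3), (-0.0435, -0.04288, 7.0), (-0.0437, -0.04296, 7.8), (-0.0439, -0.04304, 7.1), (-0.0441, -0.04315, 9.7), (-0.0443, -0.04324, 8.6), (-0.0445, -0.04332, 9.6), (-0.0447, -0.04343, 10.5), (-0.0449, -0.04352, 9.7), (-0.0451, -0.04364, 11.0), (-0.0453, -0.04374, 12.6)] 30.2417
[11.5, 11.8, 12.5, 12.6, 11.7, 11.1, 11.6, 11.7, 11.9, 11.3, 11.7, 11.2] -0.04530000000000004 -0.04373546794419173 [ 3.07412235 10.83058746 -1.34901798] 31.4417
```

Contact with the seal is clear, with force rising steadily as the hatch advances. Allowing for the 3 N track drag, the seal is taking about 9 N. I'll nudge it to about 10 N, hold for a second, and back off.

```bash
python3 - <<'E'
from station import *
from h import *
import cv2
f0=np.load("f0.npy")
Fy=lambda:float((current_force()-f0)@BY)
t=-.0453
for _ in range(3):
    t-=.0001; arm.move_linear(box(0,t,.088),vel=.008); arm.hold(.05)
    if Fy()>13: break
h=[]
for _ in range(12): arm.hold(.1); h.append(round(Fy(),1))
print(h,t)
arm.move_linear(box(0,-.040,.088),vel=.01)
arm.move_linear(box(0,-.015,.088),vel=.05)
print(Fy())
arm.move_linear(box(0,-.015,.24),vel=.2)
arm.move_linear(box(0,.0,.30),vel=.2)
cv2.imwrite("pics/w4.png",capture("wrist"));np.save("w4.npy",camera_params("wrist"),allow_pickle=True)
print(current_time())
E
```

```text
[12.7, 12.7, 12.0, 13.0, 13.0, 12.9, 12.2, 11.4, 13.1, 11.8, 12.1, 12.8] -0.04560000000000001
-0.20874285239947912
36.3167
```

View pics/w4.png

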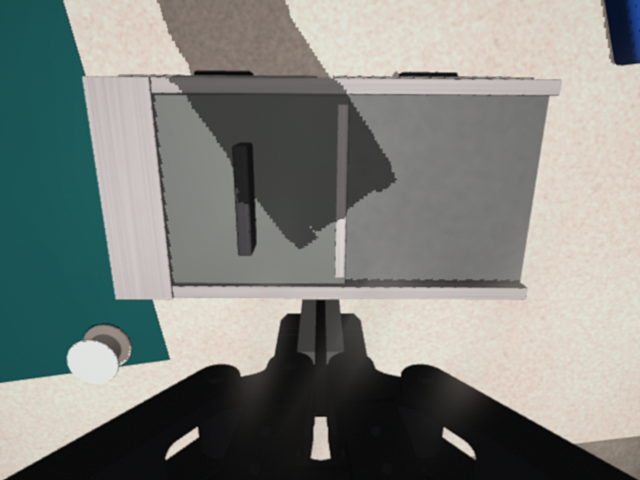

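The hatch is shut under the lip, with its leading edge hidden behind columns 152-172 and the bar at column 243. The arm is clear.

```bash
python3 -c "
from station import *
print(job_done())"
```

```text
the job is handed in; nothing more can be done
None
```

The board holder stands upright in the bay, the hatch is shut and left resting on the seal after about 10 N for over a second, and the job was handed in at about 36 s.

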